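Post the orange sunglasses into the sprung-flap eyewear box

TASK

Pull the aluminium tray out from under the slatted stand, take out the pair of sunglasses with the orange frame and put it away in the clear acrylic box: push down the spring flap in the box's top, hold it open while the sunglasses go in past it, and let them go inside so that the flap springs shut behind them. The black sunglasses and the key stay in the tray, which stays pulled out.

Things in the scene. Friction and masses are not known exactly. Their poses are not given: they have to be found in the camera images.
- tray (a joint): how far the aluminium tray (170 x 360 mm, rim 28 mm above the table) is pulled out, in m: 0 = home under the slats, as it starts; 0.165 = end stop. It slides level along the handle point's -x, needs about 2 N and stays where it is left. At 0.15 both sunglasses are in the open with room for a gripper.
- tray_handle (a point): centre of the tray's dark round bar handle, 45 mm above the table; bar 10 mm thick, 100 mm long, along this point's y; the 40 mm gap between bar and tray front is open from above. The tray pulls out along this point's -x (roughly towards the robot). The slatted top of the stand, 72 mm above the table, begins 35 mm beyond the bar (+x) while the tray is home.
- tray_floor (a point): centre of the tray's floor, on its upper side, 10 mm above the table; x and y along the tray's 170 and 360 mm sides; the walls rise 18 mm above the floor. Moves with the tray.
- orange_mid (a point): centre (half-way up) of the folded sunglasses with ORANGE frame, standing on their lower rims in the left or right half of the tray; 138 mm long (y), 35 mm deep (x), 43 mm high (z), 35 g. Pinch at mid-length with fingers closing along x: bridge in front, folded temples behind; there is material only from 5 mm above this centre to the top, lower down the middle is open.
- black_mid (a point): the same point of the second pair, same shape, with BLACK frame and dark lenses; stays in the tray.
- key_mid (a point): centre of a steel key lying flat at the back of the tray, 60 mm long, 24 mm wide, 4 mm thick; stays in the tray.
- slot (a point): centre of the opening in the top of the clear acrylic box, level with its white rim, 135 mm above the table. Box fixed, 160 mm (x) by 220 mm (y), felt floor 7 mm above the table. Opening 120 mm (x) by 194 mm (y), closed by the dark flap, hinged on its +x long edge, 60 mm from this centre; the free -x edge swings down into the box.
- flap (a joint): flap angle in rad: 0 = shut (level), growing as its free edge is pushed down, at most 1.5. Spring: 0.1 Nm shut, 0.24 Nm fully open (1 to 5 N where pushed); the sunglasses' weight does not open it, and it springs shut when let go. The held sunglasses pushed down at the middle of the opening until the fingertips are 40 to 50 mm below the rim open it beyond 0.8 rad.
Not all that is in view belongs to the job. Of the things like the part that bears orange_mid, leave any that is turquoise; of the rest the smaller one is meant.

How it is judged:
By the outcome, as a careful person would: the job done as asked, in the order asked, and still so for the second after the job is handed in, with the robot touching nothing.
It also fails if it takes over 56 s, if anything falls off the work surface, if the arm or the gripper's body presses on something with over 40 N, if the wrist force passes 120 N, or if a joint passes its speed limit or range.

ROBOT

A 6-joint arm with a two-finger parallel gripper is mounted at the origin on the work surface. World frame = base frame: x ahead of the robot, y to its left, z up, the work surface at z = 0. Lengths are in mm, angles in rad, forces in N, time in s.
With the tool pointing down it reaches from about 300 to 775 mm from the base axis. Payload 14.6 kg.
Tool frame: the origin (TCP) lies at the very end of the fingers, on their centre line; the grasp point (between the pads) lies 19 mm behind it (grip_point_offset is the distance from the TCP to the grasp point, in mm); z points along the fingers, y is the line along which they close (so a half turn about z gives the same grasp; the last joint's range is limited). The gripper opens to 94 mm and grips with 3 to 60 N. Pads are 16 mm wide; open, the fingers measure 119 mm over their backs; the gripper's body (75 mm by 177 mm) begins 78 mm behind the grasp point.
Start: joints at [1.072, 0.3, 1.521, -0, 1.321, -0.067], TCP at [230.175, 499.509, 205.446] pointing down, gripper open.
Joint ranges: [-3.03, 3.03], [-0.79, 2.21], [0.23, 2.52], [-1.04, 4.18], [0, 3.07], [-2.55, 2.55]. Speed limits (rad/s): [2.22, 2.22, 2.57, 3.14, 3.14, 3.14].

INTERFACE

Orientations are given as [roll, pitch, yaw] about the fixed x, y, z axes, in that order (R = Rz(yaw) Ry(pitch) Rx(roll)).
In Python, from cell import read_state, camera, camera_info, sign_off, grip_point_offset gives the robot as it stands.
- The arm moves only by the shell command python3 -m handwheel 'ROWS' [FORCE]. ROWS is text: rows parted by semicolons, each of 5 numbers parted by spaces: the shift along the world's x, y, z in units of 40 mm (1.0 is 40 mm), then the turn about the world's z in units of 5 degrees (1.0 is 5 degrees), then the closure, from 0 (fully open) to 1 (shut). In form: dx dy dz yaw gripper; .... A call has 1 to 12 rows; each row shifts and turns the commanded pose from where the row before left it; what a row does not reach is not made up. A row lasts 1/12 s, in which the tool goes at most 41.7 mm and 7.16 degrees, less where a joint would pass 70% of its speed; a pose out of reach is approached as far as the arm can. A call is refused whole if a number of a shift passes 1 or a number of a turn 1, either way. A call with a gripper value outside its range is refused whole. The fingers move at their own pace and stop on an object; FORCE is the grip in N (left out, the last holds). Time passes only in rows, so rows that do not move let the fingers close. It gives the time, the measured TCP pose, the force, the opening and the grip force at its end, in the units of the state.
- read_state(): the state, without advancing time (a new reading comes with each control period).
- camera(name): name is "scene" or "top" or "wrist"; returns (picture, depth): 384x512x3 uint8, red, green, blue; 384x512 float32, mm along the optical axis (not along the pixel's ray), 0 where there is no reading.
- camera_info(name): a dict with "intrinsics" (3x3 intrinsics, pixels), "world_from_camera" (4x4, takes a point from camera to world coordinates). Camera axes: x right, y down, z forward; pixel columns grow to the right and rows downward; lengths in mm; the calibration is good to about 2 mm. A picture is of the moment at which its call begins: read the wrist's pose just before it. camera_info takes no time and is no camera call; for the wrist camera it gives the pose at the moment of the call.
- sign_off(): hands the job in; it is judged then, once.
The state is a dict: "clock": time; "joints": joint angles; "qd": joint speeds; "effort": joint torques, N m; "eef_pos": TCP position; "eef_rot": TCP orientation; "wrist_force": force on the tool from outside, world axes, zero at the start; "moment": the same for the moment, N m; "finger_gap": finger opening in mm; "finger_force": force on a finger pad.
Only numpy, scipy, OpenCV 4.12 (cv2) and the standard library are available. Lean on these libraries where they do the work, as an engineer would, in place of code of your own. Each camera call takes 0.05 s, during which the arm holds its last target. There are 200 camera calls.

## Working session

There is one attempt and no reset: what is moved stays moved. The work goes in short steps, Python scripts to look and compute and a shell command to move; the robot and the scene stay as the last step left them, time stands still between calls to the robot, and variables do not carry over. Pictures are saved under pics/ and viewed, at most 10 in all, crops included, and the job is handed in when it is done.

```bash
mkdir -p pics; cat > h.py <<'E'
import numpy as np, cv2
from cell import *
def snap(n,f=None):
    ci=camera_info(n); p,d=camera(n)
    if f: cv2.imwrite('pics/'+f,p[:,:,::-1])
    return p,d,np.array(ci['intrinsics']),np.array(ci['world_from_camera'])
def plane(u,v,K,T,z):
    r=T[:3,:3]@np.linalg.solve(K,[u,v,1.]); return T[:3,3]+r*(z-T[2,3])/r[2]
def pt(u,v,d,K,T):
    return T[:3,:3]@(np.linalg.solve(K,[u,v,1.])*d[int(v),int(u)])+T[:3,3]
E
python3 - <<'E'
from h import *
for n in('scene','top'):
    p,d,K,T=snap(n,n+'0.png'); print(n,T.round(2).tolist(),K[0,0])
    np.savez(n+'0.npz',p=p,d=d,K=K,T=T)
s=read_state();print(s['eef_pos'],s['eef_rot'],s['finger_gap'],s['clock'],grip_point_offset)
E
```

```text
scene [[0.54, 0.67, -0.5, 1049.5], [0.84, -0.42, 0.34, -289.51], [0.02, -0.61, -0.79, 931.19], [0.0, 0.0, 0.0, 1.0]] 388.131806764597
top [[0.01, -1.0, 0.08, 434.88], [-1.0, -0.01, 0.0, 39.47], [-0.0, -0.08, -1.0, 1317.8], [0.0, 0.0, 0.0, 1.0]] 348.88614925144634
[230.06773907 499.32522161 204.94740303] [-3.14057907e+00 -5.74046266e-05  2.70983140e+00] 93.91706970335173 0.1 18.8
```

View pics/scene0.png

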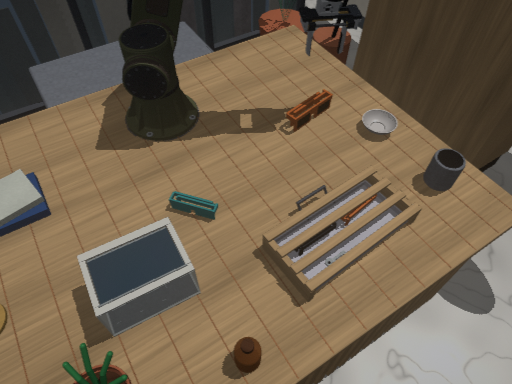

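View pics/top0.png

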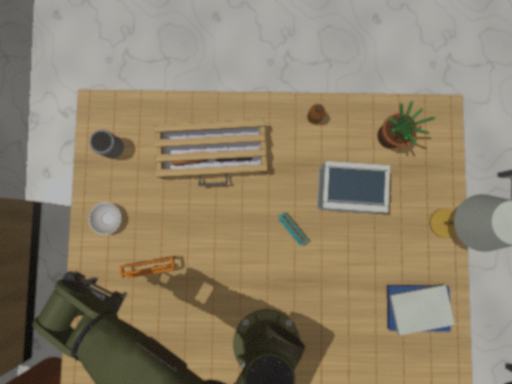

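The scene view shows the stand at (340,235) with the tray handle at (312,197). The flap box is at (140,270). There are three pairs of sunglasses to sort out, plus the black pair:
- Orange on the open table at (308,108): looks larger, so a decoy.
- Turquoise on the table at (193,205): excluded by the task.
- Orange in the tray, +y half, at (358,210): my choice.
- Black in the tray, at (318,238): stays put.

In the top view the handle is at (215,182) and the box at (356,187).

```bash
python3 - <<'E'
from h import *
a=np.load('scene0.npz');t=np.load('top0.npz')
c1=cv2.resize(a['p'][165:300,250:430],None,fx=3.3,fy=3.3,interpolation=2)
c2=cv2.resize(t['p'][110:220,140:410],None,fx=2.2,fy=2.2,interpolation=2)
im=np.zeros((c1.shape[0]+0,c1.shape[1],3),np.uint8);im=c1
w=max(c1.shape[1],c2.shape[1]);im=np.zeros((min(600,c1.shape[0])+0,w,3),np.uint8);im[:c1.shape[0],:c1.shape[1]]=c1
cv2.imwrite('pics/crop.png',im[:,:,::-1])
# orange regions
for n,q in(('scene',a),('top',t)):
    h=cv2.cvtColor(q['p'],cv2.COLOR_RGB2HSV)
    def comps(m,lab,mn=25):
        k,L,S,C=cv2.connectedComponentsWithStats(m.astype(np.uint8))
        for i in range(1,k):
            if S[i,4]>=mn:
                v,u=np.nonzero(L==i);P=np.array([pt(x,y,q['d'],q['K'],q['T']) for x,y in zip(u,v)])
                r=cv2.minAreaRect(P[:,:2].astype(np.float32))
                print(n,lab,S[i].tolist(),np.median(P,0).round(),'z',P[:,2].min().round(),P[:,2].max().round(),[np.round(x,1) for x in r])
    H,S_,V=h[...,0],h[...,1],h[...,2]
    comps((H<12)&(S_>170)&(V>110),'orange')
    D=q['d'];vv,uu=np.mgrid[:384,:512]
    ray=np.stack([uu,vv,np.ones_like(uu)],-1)@np.linalg.inv(q['K']).T
    P=(ray*D[...,None])@q['T'][:3,:3].T+q['T'][:3,3]
    X,Y,Z=P[...,0],P[...,1],P[...,2]
    ws=(D>0)&(X>300)&(X<850)
    comps(ws&(Z>125)&(Z<145)&(Y<50),'rim',200)
    comps(ws&(Z>64)&(Z<80)&(Y>50),'stand',60)
    comps(ws&(Z>30)&(Z<58)&(Y>50)&(Y<350)&(S_<110)&(V<130)&(X<640),'bar',10)
E
```

```text
scene orange [311, 90, 21, 18, 72] [267. 487.  59.] z 55.0 63.0 [array([268.8, 472. ]), array([ 44.4, 110.5]), np.float64(12.5)]
scene orange [287, 104, 19, 16, 78] [277. 368.  58.] z 47.0 931.0 [array([642.5,  42.8]), array([  52.6, 1049.6]), np.float64(47.9)]
scene rim [77, 217, 118, 101, 6492] [ 578. -303.  134.] z 125.0 143.0 [array([ 569.8, -296.1]), array([220.3, 162.6]), np.float64(86.9)]
scene stand [484, 30, 28, 17, 118] [ 367. 1324.   72.] z 64.0 79.0 [array([ 365. , 1324.3]), array([129.6,  17.7]), np.float64(2.9)]
scene stand [430, 159, 31, 20, 131] [738. 561.  72.] z 64.0 80.0 [array([731. , 573.1]), array([88.4, 41.1]), np.float64(20.0)]
scene stand [275, 166, 102, 68, 1037] [630. 213.  72.] z 64.0 77.0 [array([627.2, 230.8]), array([ 26.8, 361.1]), np.float64(4.0)]
scene stand [288, 177, 103, 73, 1122] [684. 214.  72.] z 64.0 77.0 [array([682.2, 231.7]), array([ 26.6, 363.6]), np.float64(4.0)]
scene stand [301, 190, 105, 77, 1210] [739. 217.  72.] z 64.0 77.0 [array([735.4, 232.2]), array([ 30.9, 366.5]), np.float64(4.2)]
scene stand [315, 202, 107, 83, 1311] [794. 216
[... 278 characters left out ...]
[array([ 565.5, -297.6]), array([222.4, 160.7]), np.float64(86.9)]
top stand [155, 120, 101, 14, 705] [787. 234.  71.] z 64.0 79.0 [array([787. , 234.3]), array([ 28.9, 367.7]), np.float64(4.4)]
top stand [155, 135, 101, 12, 709] [732. 232.  71.] z 64.0 79.0 [array([732.1, 232.2]), array([ 28.9, 364.6]), np.float64(3.3)]
top stand [156, 150, 100, 12, 698] [677. 231.  71.] z 64.0 80.0 [array([677.3, 228.9]), array([ 31.7, 359.3]), np.float64(2.7)]
top stand [156, 165, 99, 12, 701] [622. 229.  71.] z 64.0 80.0 [array([622.7, 229.9]), array([ 34.6, 355.5]), np.float64(2.0)]
top bar [198, 177, 30, 9, 91] [577. 199.  47.] z 30.0 54.0 [array([586.1, 204.7]), array([ 30.3, 106.4]), np.float64(5.1)]
```

View pics/crop.png

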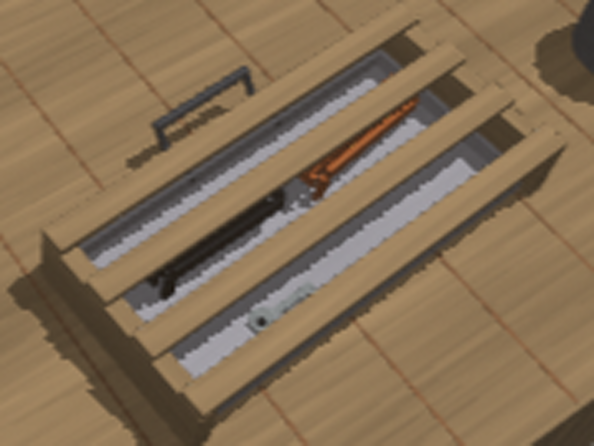

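The crop confirms the choice: the orange pair is in the tray at about scene (358,208), with black beside it and the key behind. The orange pair on the open table is taller (z up to 63), so it is the larger decoy. Next I move above the handle.

```bash
python3 -m handwheel '0.73 -0.62 0 -1 0.4;0.73 -0.62 0 -1 0.4;0.73 -0.62 0 -1 0.4;0.73 -0.62 0 -1 0.4;0.73 -0.62 0 -1 0.4;0.73 -0.62 0 -1 0.6;0.73 -0.62 0 -1 0.6;0.73 -0.62 0 -1 0.6;0.73 -0.62 0 -1 0.6;0.73 -0.62 0 -1 0.6;0.73 -0.62 0 -1 0.6;0.73 -0.62 0 -1 0.6' 20
python3 - <<'E'
from h import *
p,d,K,T=snap('wrist','w1.png');np.savez('w1.npz',p=p,d=d,K=K,T=T);s=read_state();print(s['eef_pos'],s['eef_rot'],s['finger_gap'],s['joints'],T.round(2).tolist())
E
```

```text
clock: 1.1
eef_pos: [581.7, 200.3, 205.1]
eef_rot: [-3.141, 0.0, 1.658]
wrist_force: [-0.1, 0.9, 0.2]
finger_gap: 37.5
finger_force: 0.0
[585.42313611 195.92140886 204.56142174] [-3.14156554e+00  1.31604338e-03  1.64763045e+00] 37.842626664886645 [ 2.64193727e-01  4.52464445e-01  1.31491478e+00 -1.31318373e-03
  1.37448537e+00  1.87615938e-01] [[1.0, 0.08, 0.03, 574.55], [0.09, -0.96, -0.28, 283.87], [0.0, 0.28, -0.96, 383.91], [0.0, 0.0, 0.0, 1.0]]
```

View pics/w1.png

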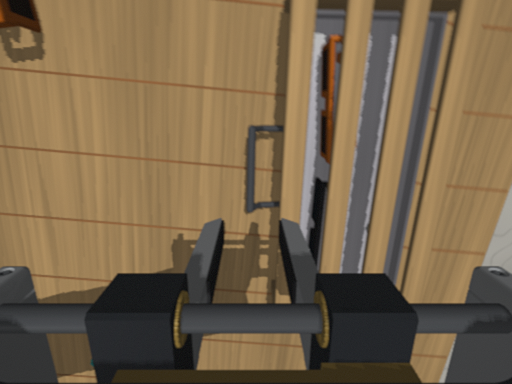

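The wrist view shows the bar running from (251,128) to (250,211), with the front slat's left edge at about (285,200).

```bash
python3 - <<'E'
from h import *
q=np.load('w1.npz');p,d,K,T=[q[k] for k in 'pdKT']
h=cv2.cvtColor(p,cv2.COLOR_RGB2HSV)
m=(h[...,2]<95)&(h[...,1]<90);m[:118]=0;m[218:]=0;m[:,:240]=0;m[:,262:]=0
v,u=np.nonzero(m);P=np.array([plane(a,b,K,T,48) for a,b in zip(u,v)])
print(len(u),'all',P.min(0),P.max(0))
b=u<257;B=P[b];print('depthz',np.median([pt(x,y,d,K,T)[2] for x,y in zip(u[b],v[b])]))
f=cv2.fitLine(B[:,:2].astype(np.float32),1,0,.01,.01).ravel();print(f,np.degrees(np.arctan2(f[0],f[1])),'y range',B[:,1].min(),B[:,1].max())
# front slat front edge: per row first pixel z>66
E=[]
for r in range(20,210,4):
    for c in range(262,330):
        w=pt(c,r,d,K,T)
        if abs(w[2]-72)<6: E.append(w);break
E=np.array(E,np.float32);g=cv2.fitLine(E[:,:2].copy(),2,0,.01,.01).ravel();print('slat',g,np.degrees(np.arctan2(g[0],g[1])))
E
```

```text
770 all [573.43820207 153.34883938  48.        ] [598.16334658 261.144927    48.        ]
depthz 48.4435618376088
[ 6.4675175e-02 -9.9790639e-01  5.8252844e+02  1.8132330e+02] 176.2918 y range 153.34883937964352 260.63604643198755
slat [ 6.9986738e-02 -9.9754792e-01  6.1114069e+02  2.7420093e+02] 175.98677
```

```bash
python3 -m handwheel '-0.11 0.28 -0.2 0 0.72;0 0 -0.9 0 0.72;0 0 -0.9 0 0.72;0 0 -0.9 0 0.72;0 0 -0.8 0 0.72;0 0 -0.65 0 0.72;0 0 0 0 0.72;0 0 0 0 1;0 0 0 0 1;0 0 0 0 1' 30
```

```text
clock: 1.98
eef_pos: [577.2, 213.7, 33.7]
eef_rot: [3.138, -0.001, 1.663]
wrist_force: [-2.1, 0.5, -0.1]
finger_gap: 10.0
finger_force: 6.3
```

```bash
python3 -m handwheel '-0.1 -0.007 0 0 1;-0.2 -0.013 0 0 1;-0.3 -0.02 0 0 1;-0.4 -0.026 0 0 1;-0.4 -0.026 0 0 1;-0.4 -0.026 0 0 1;-0.4 -0.026 0 0 1;-0.4 -0.026 0 0 1;-0.4 -0.026 0 0 1;-0.4 -0.026 0 0 1;-0.3 -0.02 0 0 1;-0.2 -0.013 0 0 1'
python3 -m handwheel '-0.05 -0.003 0 0 1;0 0 0 0 1;0 0 0 0 1'
```

```text
clock: 2.98
eef_pos: [420.2, 202.9, 33.5]
eef_rot: [3.137, -0.001, 1.663]
wrist_force: [0.8, -2.7, 12.5]
finger_gap: 9.2
finger_force: 30.0
clock: 3.23
eef_pos: [418.8, 202.8, 33.5]
eef_rot: [3.138, -0.0, 1.663]
wrist_force: [-1.1, -2.4, 16.2]
finger_gap: 9.2
finger_force: 30.0
```

```bash
python3 -m handwheel '0 0 0 0 0.7;0 0 0 0 0.7;0 0 0 0 0.7;0 0 0.5 0 0.7;0 0 0.9 0 0.5;0 0 0.9 0 0.5;0.5 0.2 0.7 0 0.5;0.7 0.4 0.7 0 0.5;0.7 0.3 0.6 0 0.5;0.5 0 0.3 0 0.5;0 0 0 0 0.5;0 0 0 0 0.5'
python3 - <<'E'
from h import *
p,d,K,T=snap('wrist','w2.png');np.savez('w2.npz',p=p,d=d,K=K,T=T);s=read_state();print(s['eef_pos'],s['eef_rot'],s['finger_gap'])
E
```

```text
clock: 4.23
eef_pos: [513.4, 238.3, 214.2]
eef_rot: [-3.141, 0.0, 1.662]
wrist_force: [-0.2, -0.4, -0.1]
finger_gap: 47.2
finger_force: 0.0
[512.59490972 238.1348587  213.67244028] [-3.13974909e+00  4.97593249e-04  1.66248651e+00] 46.955112307465015
```

View pics/w2.png

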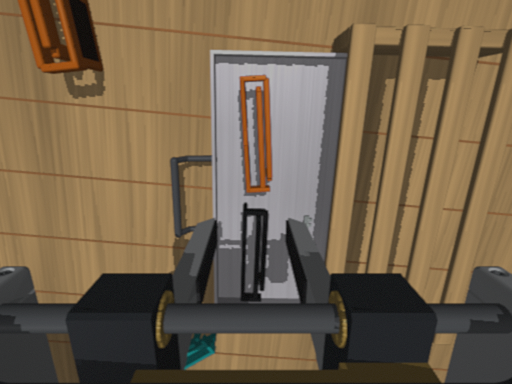

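The tray is out and both pairs are still standing. The orange pair spans (240,76) to (272,192). The larger decoy is at (60,30), on the table.

```bash
python3 - <<'E'
from h import *
q=np.load('w2.npz');p,d,K,T=[q[k] for k in 'pdKT']
h=cv2.cvtColor(p,cv2.COLOR_RGB2HSV)
m=(h[...,0]<14)&(h[...,1]>150)&(h[...,2]>70);m[:65]=0;m[205:]=0;m[:,:230]=0;m[:,285:]=0
v,u=np.nonzero(m);P=np.array([pt(a,b,d,K,T) for a,b in zip(u,v)])
z=np.percentile(P[:,2],[5,50,90,98]);print(len(u),z)
A=P[(P[:,2]>42)&(P[:,2]<60)]
r=cv2.minAreaRect(A[:,:2].astype(np.float32));print(r)
for lo in range(int(A[:,1].min()),int(A[:,1].max()),12):
    s=A[(A[:,1]>=lo)&(A[:,1]<lo+12)]; print(lo,s[:,0].min().round(1),s[:,0].max().round(1),len(s))
E
```

```text
1540 [43.42488477 51.48028312 52.7688682  53.43936695]
((515.915771484375, 285.36749267578125), (32.26065444946289, 136.4296875), 8.500127792358398)
216 508.5 537.9 137
228 507.5 538.6 93
240 505.2 538.5 119
252 504.1 535.9 107
264 501.9 534.6 132
276 499.7 533.3 125
288 498.8 530.7 130
300 496.5 529.4 147
312 494.3 528.2 132
324 493.4 525.6 152
336 492.4 524.3 112
348 491.2 521.8 88
```

```bash
python3 -m handwheel '0.04 0.6 -0.2 0.35 0.35;0.04 0.58 -0.7 0.3 0.35;0 0 -0.9 0 0.35;0 0 -0.9 0 0.35;0 0 -0.8 0 0.35;0 0 -0.6 0 0.35;0 0 -0.4 0 0.35;0 0 0 0 0.35;0 0 0 0 0.35' 15
python3 - <<'E'
from h import *
s=read_state();print(s['eef_pos'],s['eef_rot'][2],s['finger_gap'],s['wrist_force'])
E
```

```text
clock: 5.03
eef_pos: [515.5, 285.3, 34.3]
eef_rot: [-3.139, 0.001, 1.72]
wrist_force: [-0.2, -1.3, 0.9]
finger_gap: 61.0
finger_force: 0.0
[515.495549   285.25146997  34.28789951] 1.7195152342328583 61.04244725102021 [-0.22622739 -1.25774584  0.89549809]
```

```bash
python3 -m handwheel '0 0 -0.2 0 0.35;0 0 0 0 0.35;0 0 0 0 1;0 0 0 0 1;0 0 0 0 1;0 0 0 0 1;0 0 0 0 1;0 0 0 0 1' 15
python3 -m handwheel '0 0 0.2 0 1;0 0 0.4 0 1;0 0 0.6 0 1;0 0 0.8 0 1;0 0 0.8 0 1;0 0 0.8 0 1;0 0 0.8 0 1;0 0 0.6 0 1;0 0 0.3 0 1;0 0 0 0 1;0 0 0 0 1'
python3 - <<'E'
from h import *
p,d,K,T=snap('wrist','w3.png');np.savez('w3.npz',p=p,d=d,K=K,T=T)
E
```

```text
clock: 5.7
eef_pos: [516.8, 285.6, 27.1]
eef_rot: [3.141, -0.0, 1.719]
wrist_force: [-1.1, -0.4, 3.3]
finger_gap: 33.6
finger_force: 15.0
clock: 6.62
eef_pos: [516.6, 285.6, 238.9]
eef_rot: [3.141, -0.0, 1.719]
wrist_force: [0.1, -0.4, -0.8]
finger_gap: 33.8
finger_force: 15.0
```

View pics/w3.png

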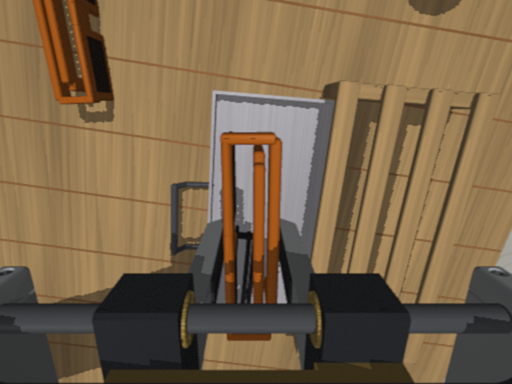

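The glasses are held level between the fingers: orange bars run from (228,140) to (275,335), and the black pair is still in the tray. Now I carry them to the box.

```bash
python3 -m handwheel '0 -0.3 0 0 1;0.1 -0.6 0 -0.2 1;0.1 -0.9 0 -0.3 1;0.1 -1 0 -0.3 1;0.1 -1 0 -0.3 1;0.1 -1 0 -0.3 1;0.1 -1 0 -0.3 1;0.1 -1 0 -0.3 1;0.1 -1 0 -0.3 1;0.1 -1 0 0 1;0 -1 0 0 1;0 -1 0 0 1'
python3 -m handwheel '0 -1 0 0 1;0 -0.9 0 0 1;0 -0.7 0 0 1;0 -0.4 0 0 1;0 -0.2 0 0 1;0 0 0 0 1;0 0 0 0 1'
python3 - <<'E'
from h import *
p,d,K,T=snap('wrist');p2,d2,K2,T2=snap('scene');np.savez('w4.npz',p=p,d=d,K=K,T=T)
np.savez('s4.npz',p=p2,d=d2,K=K2,T=T2)
s=read_state();print(s['eef_pos'],s['eef_rot'][2],s['finger_gap'],s['joints'])
a=cv2.resize(p2[130:340,30:240],(520,520),interpolation=2)
cv2.imwrite('pics/s4.png',a[:,:,::-1])
E
```

```text
clock: 7.67
eef_pos: [551.6, -148.9, 237.6]
eef_rot: [-3.14, -0.0, 1.518]
wrist_force: [1.3, -0.6, -0.8]
finger_gap: 34.1
finger_force: 15.0
clock: 8.25
eef_pos: [552.7, -273.5, 238.4]
eef_rot: [-3.141, -0.001, 1.519]
wrist_force: [0.2, -0.7, -0.8]
finger_gap: 34.1
finger_force: 15.0
[ 552.95097632 -272.93504312  238.85129957] 1.5201998036116349 33.696133159611726 [-5.17971965e-01  4.30043780e-01  1.26784094e+00  1.63175286e-04
  1.44373553e+00 -4.67396117e-01]
```

View pics/s4.png

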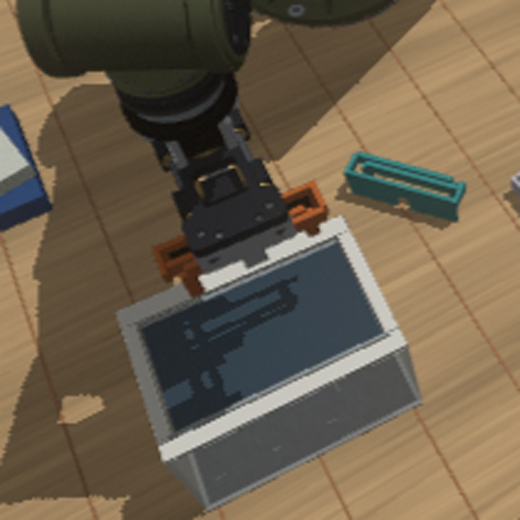

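The crop shows the held orange pair over the box's -y/+y span, with the flap shut and the turquoise pair clear to one side. I need to know which side the front is on, because the flap must not hook under the temples. I'll get that from the depth data and re-measure the box as well.

```bash
python3 - <<'E'
from h import *
def cloud(f):
    q=np.load(f);p,d,K,T=[q[k] for k in 'pdKT']
    vv,uu=np.mgrid[:384,:512];ray=np.stack([uu,vv,np.ones_like(uu)],-1)@np.linalg.inv(K).T
    return p,(ray*d[...,None])@T[:3,:3].T+T[:3,3],d
for f,c,yaw in(('w2.npz',(516,285,31.5),8.5),('w3.npz',(516.6,285.6,243.5),8.5),('w4.npz',(553,-273,243.5),-3),('s4.npz',(553,-273,243.5),-3)):
    p,P,d=cloud(f);h=cv2.cvtColor(p,cv2.COLOR_RGB2HSV)
    L=P-np.array(c);t=np.radians(yaw);X=L[...,0]*np.cos(t)+L[...,1]*np.sin(t);Y=-L[...,0]*np.sin(t)+L[...,1]*np.cos(t);Z=L[...,2]
    m=(d>0)&(abs(X)<24)&(abs(Y)<75)&(abs(Z)<26)&(h[...,0]<14)&(h[...,1]>140)
    print(f,m.sum());
    for lo in(-25,-15,-5,5,15):
        k=m&(Z>=lo)&(Z<lo+10);print(lo,np.histogram(X[k],bins=[-24,-18,-12,-6,0,6,12,18,24])[0], 'end', np.histogram(X[k&(abs(Y)<55)],bins=[-24,-18,-12,-6,0,6,12,18,24])[0])
p,P,d=cloud('w4.npz');h=cv2.cvtColor(p,cv2.COLOR_RGB2HSV)
q=np.load('top0.npz')
p,P,d=cloud('top0.npz');hv=cv2.cvtColor(p,cv2.COLOR_RGB2HSV)
m=(hv[...,2]<120)&(P[...,2]>120)&(P[...,2]<145)&(P[...,0]>480)&(P[...,0]<660)&(P[...,1]<-180)&(P[...,1]>-410)
print('flap',cv2.minAreaRect(P[m][:,:2].astype(np.float32)),P[m].mean(0))
p,P,d=cloud('scene0.npz');hv=cv2.cvtColor(p,cv2.COLOR_RGB2HSV)
m=(hv[...,2]<120)&(P[...,2]>120)&(P[...,2]<145)&(P[...,0]>480)&(P[...,0]<660)&(P[...,1]<-180)&(P[...,1]>-410)
print('flap',cv2.minAreaRect(P[m][:,:2].astype(np.float32)),P[m].mean(0))
E
```

```text
w2.npz 1613
-25 [ 0 22  0  0 20  3 12  0] end [ 0 17  0  0 17  3 12  0]
-15 [0 0 0 0 0 6 0 0] end [0 0 0 0 0 6 0 0]
-5 [0 0 0 0 0 0 0 0] end [0 0 0 0 0 0 0 0]
5 [ 0  2  0  2 30 34  7  0] end [ 0  2  0  0 20 30  5  0]
15 [  0 330 121  46 346 289 343   0] end [  0 268  67   0 294 236 303   0]
w3.npz 5591
-25 [0 0 4 0 1 3 4 0] end [0 0 4 0 0 2 4 0]
-15 [ 0  0 10  0 13 14  0  0] end [ 0  0 10  0  0 12  0  0]
-5 [ 0  2 20  0 13  5  0  0] end [ 0  2 19  0  1  3  0  0]
5 [  0   7 126   0 120  74   1   0] end [  0   7 109   0  77  57   0   0]
15 [   0 1151  670  163 1085  909 1195    0] end [   0  937  446    0  911  709 1020    0]
w4.npz 6046
-25 [ 0  0  2  0  5 12  0  0] end [ 0  0  2  0  0 11  0  0]
-15 [ 0  0  2  0 22 15  0  0] end [ 0  0  2  0  8 14  0  0]
-5 [ 0  0 20  0 17  6  0  0] end [ 0  0 17  0  1  3  0  0]
5 [  4   7 134   0 140 157   0   0] end [  4   5 119   0  95 132   0   0]
15 [   0 1318  546  164 1185 1054 1234    0] end [   0 1065  332    0 1010  838 1057    0]
s4.npz 471
-25 [0 0 0 0 0 2 6 1] end [0 0 0 0 0 2 5 1]
-15 [0 0 3 0 0 9 8 5] end [0 0 0 0 0 8 8 3]
-5 [ 0  0 17  0  0  0  9  7] end [0 0 6 0 0 0 8 5]
5 [ 0  3 33  2  4 17 42 20] end [ 0  2 19  0  2  4 21 16]
15 [ 0 28 65 17 33 61 67 12] end [ 0 14 30  0 14 31 43  9]
flap ((568.6038818359375, -299.325439453125), (192.50656127929688, 115.23413848876953), 87.00763702392578) [ 568.58819404 -297.73503126  133.39597016]
flap ((579.12158203125, -296.9692687988281), (219.453369140625, 144.07229614257812), 86.71031951904297) [ 578.94883808 -299.55574276  133.14724551]
```

```bash
python3 - <<'E'
from h import *
s=np.load('s4.npz')['p'];w=np.load('w4.npz')['p']
a=cv2.resize(s[195:255,85:170],(790,300)[0:1]*1+(300,) if 0 else (425,300),interpolation=0)
b=cv2.resize(w[120:350,180:330],(365,560),interpolation=2)
im=np.zeros((560,800,3),np.uint8);im[:300,:425]=a;im[:560,430:795]=b
cv2.imwrite('pics/f5.png',im[:,:,::-1])
E
```

```text
(no output)
```

View pics/f5.png

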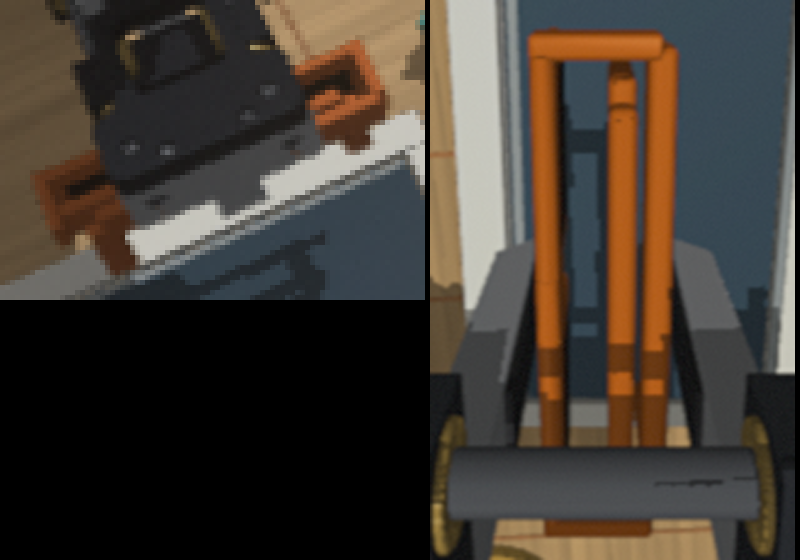

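The right half shows the lensed front on the -x side and the temples, with bent-down tips, on the hinge side. The tips keep the flap from hooking under the temples. The box centre agrees across views at about (568,-298), yaw -3°. I'll go in shifted 15 mm towards the flap's free edge.

```bash
python3 -m handwheel '0 -0.3 0 0 1;0 -0.3 -0.2 0 1;0 0 -0.5 0 1;0 0 -0.6 0 1;0 0 -0.5 0 1;0 0 -0.3 0 1;0 0 -0.3 0 1;0 0 -0.3 0 1;0 0 -0.3 0 1;0 0 -0.3 0 1;0 0 -0.2 0 1;0 0 0 0 1' 25
```

```text
clock: 9.35
eef_pos: [551.9, -298.1, 96.7]
eef_rot: [-3.139, -0.001, 1.519]
wrist_force: [-1.3, -0.5, 0.5]
finger_gap: 34.1
finger_force: 25.0
```

```bash
python3 -m handwheel '0 0 -0.2 0 1;0 0 -0.2 0 1;0 0 -0.2 0 1;0 0 -0.2 0 1;0 0 -0.2 0 1;0 0 -0.2 0 1;0 0 0 0 1;0 0 0 0 1'
python3 - <<'E'
from h import *
p,d,K,T=snap('scene');w=snap('wrist')[0]
im=np.zeros((500,800,3),np.uint8);im[:,:400]=cv2.resize(p[180:340,65:215],(400,500),interpolation=2)[:,:]
im[:,400:]=cv2.resize(w[100:370,130:380],(400,500),interpolation=2)
cv2.imwrite('pics/in6.png',im[:,:,::-1])
E
```

```text
clock: 10.02
eef_pos: [552.1, -298.1, 49.8]
eef_rot: [-3.14, -0.001, 1.518]
wrist_force: [-3.7, -0.3, -2.4]
finger_gap: 33.6
finger_force: 25.0
```

View pics/in6.png

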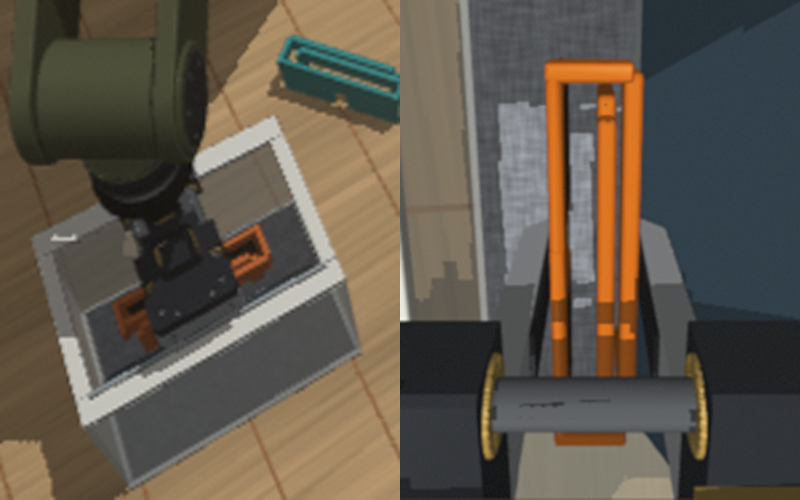

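The flap is open along the hinge side and the glasses are clear inside, over the felt. I'll lower slightly and release.

```bash
python3 -m handwheel '0 0 -0.1 0 1;0 0 0 0 1;0 0 0 0 0.5;0 0 0 0 0.5;0 0 0 0 0.5;0 0 0 0 0.5;0 0 0 0 0.5;0 0 0 0 0.5'
python3 - <<'E'
from h import *
p,d,K,T=snap('scene');w,d,K,T=snap('wrist')
h=cv2.cvtColor(w,cv2.COLOR_RGB2HSV);m=(h[...,0]<14)&(h[...,1]>150)&(h[...,2]>70);m[:,:180]=0;m[:,350:]=0
v,u=np.nonzero(m);P=np.array([pt(a,b,d,K,T) for a,b in zip(u,v)]);print(len(u),np.percentile(P,[2,50,98],axis=0).round())
im=np.zeros((500,800,3),np.uint8);im[:,:400]=cv2.resize(p[180:340,65:215],(400,500),interpolation=2)
im[:,400:]=cv2.resize(w[100:370,130:380],(400,500),interpolation=2)
cv2.imwrite('pics/rel7.png',im[:,:,::-1])
E
```

```text
clock: 10.78
eef_pos: [552.6, -298.4, 46.8]
eef_rot: [-3.142, -0.0, 1.519]
wrist_force: [-3.5, 0.6, -0.7]
finger_gap: 46.9
finger_force: 1.1
4574 [[ 537. -353.   36.]
 [ 559. -283.   48.]
 [ 573. -230.   50.]]
```

The glasses now stand on the felt, top at z = 50. I'll withdraw gently so the flap follows the fingers up.

```bash
python3 -m handwheel '0 0 0.15 0 0.5;0 0 0.25 0 0.5;0 0 0.25 0 0.5;0 0 0.3 0 0.5;0 0 0.3 0 0.5;0 0 0.3 0 0.5;0 0 0.3 0 0.5;0 0 0.4 0 0.5;0 0 0.6 0 0.5;0 0 0.8 0 0.5;0 0 0.8 0 0.5;0 0 0.8 0 0.5'
python3 -m handwheel '0 0.3 0.5 0 0.5;-0.3 0.8 0 0 0.5;-0.5 0.8 0 0 0.5;-0.5 0.8 0 0 0.5;-0.5 0.8 0 0 0.5;-0.3 0.8 0 0 0.5;0 0.4 0 0 0.5;0 0 0 0 0.5;0 0 0 0 0.5;0 0 0 0 0.5;0 0 0 0 0.5;0 0 0 0 0.5'
python3 - <<'E'
from h import *
p,d,K,T=snap('scene')
vv,uu=np.mgrid[:384,:512];P=(np.stack([uu,vv,np.ones_like(uu)],-1)@np.linalg.inv(K).T*d[...,None])@T[:3,:3].T+T[:3,3]
m=(abs(P[...,0]-568)<50)&(abs(P[...,1]+298)<80)&(P[...,2]<200);print('flap z',np.percentile(P[m][:,2],[1,50,99]))
im=np.zeros((560,800,3),np.uint8);im[:,:400]=cv2.resize(p[200:340,65:215],(400,560)[0:1]+(373,),interpolation=2)[:560] if 0 else cv2.resize(p[200:360,65:200],(400,560),interpolation=2)
im[:,400:]=cv2.resize(p[100:300,230:430],(400,560),interpolation=2)
cv2.imwrite('pics/end8.png',im[:,:,::-1])
s=read_state();print(s['clock'],s['eef_pos'],s['wrist_force'])
E
```

```text
clock: 11.88
eef_pos: [552.7, -298.2, 259.4]
eef_rot: [3.14, 0.0, 1.519]
wrist_force: [-0.2, -0.8, -0.5]
finger_gap: 46.9
finger_force: 0.0
clock: 12.88
eef_pos: [468.8, -111.2, 276.6]
eef_rot: [-3.141, -0.0, 1.518]
wrist_force: [-0.6, 0.4, 0.3]
finger_gap: 46.9
finger_force: 0.0
flap z [130.29126914 133.48726796 136.68146283]
12.9333 [ 468.79021122 -111.12438735  276.56335782] [0.17289159 0.18709716 0.30195577]
```

View pics/end8.png

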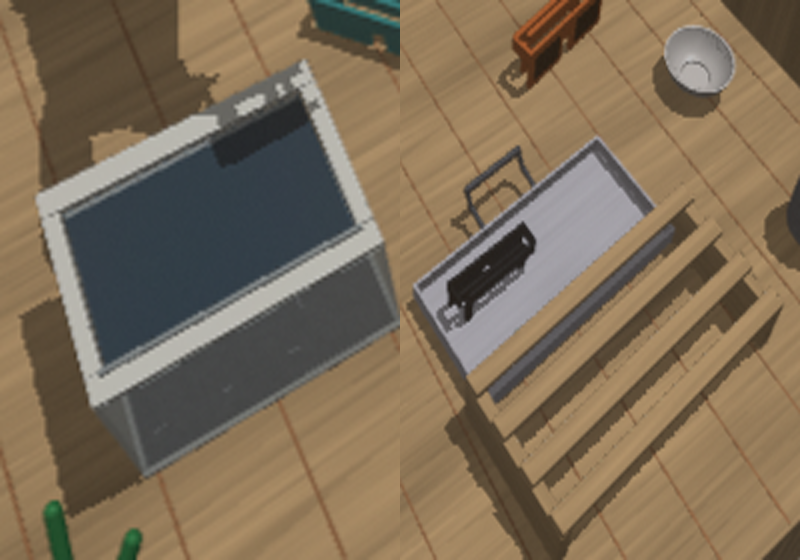

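The flap is shut and level (z about 133, left half). The tray is out with the black pair in it at (490,270), and the robot is clear of everything.

```bash
python3 -c "from cell import sign_off;print(sign_off())"
```

```text
the job is handed in; nothing more can be done
None
```

Job handed in at about 13 s: the orange sunglasses are in the acrylic box with the flap shut, and the tray is about 158 mm out with the black pair still in it; the key was hidden under the slats in the last picture, so I did not confirm it.

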